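Square a plank to the fence and stop

ROBOT

A 6-joint arm with a two-finger parallel gripper is mounted at the origin on the work surface. World frame = base frame: x ahead of the robot, y to its left, z up, the work surface at z = 0. Lengths are in mm, angles in rad, forces in N, time in s.
With the tool pointing down it reaches from about 300 to 850 mm from the base axis. Payload 4.2 kg.
Tool frame: the origin (TCP) lies at the very end of the fingers, on their centre line; the grasp point (between the pads) lies 19 mm behind it (arm.grip_point_offset is the distance from the TCP to the grasp point, in mm); z points along the fingers, y is the line along which they close (so a half turn about z gives the same grasp; the last joint's range is limited). The gripper opens to 91 mm and grips with 3 to 60 N. Pads are 32 mm wide; open, the fingers measure 118 mm over their backs; the gripper's body (76 mm by 178 mm) begins 60 mm behind the grasp point.
Start: joints at [1.252, 0.32, 1.565, -0, 1.257, -0.02], TCP at [169.267, 549.538, 213.976] pointing down, gripper open.
Joint ranges: [-3.11, 3.11], [-0.84, 2.01], [0.21, 2.61], [-1.34, 4.49], [0.05, 2.63], [-2.56, 2.56]. Speed limits (rad/s): [2.57, 2.57, 3.14, 3.14, 3.14, 3.14].

INTERFACE

Orientations are given as a unit quaternion [x, y, z, w].
In Python, from plant import arm gives the robot as it stands. The module is installed in compiled form; this text tells all that it offers.
- The arm moves only by the tool jog_arm, never from a script. Its argument "plan" is a list of rows, each a list of 5 numbers: the shift along the tool's x, y, z in m, then the turn about the tool's z in rad, then the finger opening in m, from 0 to 0.0912. In form: [[dx, dy, dz, spin, hand], ...]. A call has 1 to 5 rows; each row is the pose to reach, as a shift and turn from the pose commanded when the call began, along the tool's axes at that moment; what a row does not reach only later rows make up. A row lasts 1/10 s, in which the tool goes at most 50 mm and 8.59 degrees, less where a joint would pass 70% of its speed; a pose out of reach is approached as far as the arm can. A call with a gripper value outside its range is refused whole. The fingers move at their own pace and stop on an object; "force" is the grip in N (left out, the last holds). Time passes only in rows, so rows that repeat a pose let the fingers close. It gives the time, the measured TCP pose, the force, the opening and the grip force at its end, in the units of the state.
- arm.read_state(): the state, without advancing time (a new reading comes with each control period).
- arm.camera(name): name is "side" or "top" or "wrist"; returns the picture (400x640x3 uint8, red, green, blue); there is no depth.
- arm.get_calibration(name): a dict with "fx", "fy", "cx", "cy" (pixels), "k1" (the pictures are not rectified: a ray, as slopes to the right and down, at radius r is drawn at 1 + k1 r^2 times it, then the intrinsics apply), "world_from_camera" (4x4, takes a point from camera to world coordinates); the wrist camera has in their place "T_tool_cam" (4x4, takes a point from camera to tool coordinates, whose origin is the TCP and whose axes are the flange's). Camera axes: x right, y down, z forward; pixel columns grow to the right and rows downward; lengths in mm; the calibration is good to about 2 mm. A picture is of the moment at which its call begins: read the wrist's pose just before it. get_calibration takes no time and is no camera call.
- arm.hand_in(): hands the job in; it is judged then, once.
Trained networks look in the newest picture that a camera, given by its name, has taken for a name from the list of things; names that differ only in an ending like _2 or _b are one class to them, and where a whole thing is asked for, a point or a joint stands for the part that bears it (a point fixed in the world has none). Each returns a list of dicts, best first, with "score" (0 to 1); they miss things now and then, are a little off and sometimes report something else, mostly with a low value. They report only what shows in the picture. A call takes as long as a camera call. They do not tell look-alikes from the thing itself.
- arm.regions_of(camera, thing): "region" (400x640 bool, what is visible of it) and "extent" ([centre column, centre row, width, height] in pixels, round what is visible of it).
- arm.landmark_of(camera, thing): "pixel" ([row, column] in pixels: a listed point, or the origin of a listed thing).
The state is a dict: "t": time; "joints": joint angles; "joint_vel": joint speeds; "tau": joint torques, N m; "tcp_pos": TCP position; "orientation": TCP orientation; "wrist_force": force on the tool from outside, world axes, zero at the start; "wrist_torque": the same for the moment, N m; "finger_gap": finger opening in mm; "finger_force": force on a finger pad.
Only numpy, scipy, OpenCV 4.12 (cv2) and the standard library are available. Lean on these libraries where they do the work, as an engineer would, in place of code of your own. Each camera call takes 0.05 s, during which the arm holds its last target. There are 200 camera calls.

TASK

With the fingertips only, push the pale pine plank across the bench until its long edge lies flat against the aluminium fence, before it reaches the red stop; then push it along the fence until its end butts against the red stop, so that it sits snugly in that corner, flush with both. Do not pick up or tip the plank, and leave everything else on the bench where it is.

Things in the scene. Friction and masses are not known exactly. Their poses are not given: they have to be found in the camera images.
- plank: Loose pale pine plank with darker grain lines, lying flat: 92 mm wide (its x), 150 long (its y), 28 thick, about 0.2 kg. Origin: centre of its underside. It lies between the stops, its centre 110 to 146 mm before the fence, turned by up to 0.35 rad to it. Slides at 1 to 2 N; a corner that meets the fence first may jam if pushed at one central point; two points, or the lagging end, square it.
- fence: The fixed straight aluminium fence, 520 mm long (its y), 40 mm thick, 34 mm high. Origin: middle of its front face (the face towards the robot) at bench level; its x points horizontally into the fence, away from the robot; its y runs along the face; the plank comes to rest on the -x side. A flush plank has its centre at x = -46 mm in this frame. It stands turned by up to 0.15 rad from square to the robot.
- red_stop: The red stop block fixed on the fence, near the one end or the other (swapped from run to run). Its block stands out 50 mm from the fence face towards the robot, is 30 mm wide along the fence and 40 mm high; a strap and a black knob (top at 52 mm) lie over the fence. Origin: on the fence face at bench level, middle of its width; its axes are parallel to the fence's. A plank butted on it has its centre 90 mm from this origin along the fence, on the side of the fence's middle.
- blue_stop: The blue stop block, like the red one in shape and axes, fixed at the other end of the fence; not used now. The two stops' origins lie 185 to 210 mm from the fence's middle.
- offcut: Bystander: white-painted wooden offcut, 45 (x) by 70 (y) by 35 high mm. Origin: on its axis or middle, underneath.
- tape_measure: Bystander: yellow and black tape measure standing on the bench, 40 (x) by 86 (y) by 60 high mm. Origin: on its axis or middle, underneath.
- glue: Bystander: white glue bottle with yellow label and orange cap, 60 across, 150 high mm. Origin: on its axis or middle, underneath.
- paint_tin: Bystander: paint tin with green label, 84 across, 100 high mm. Origin: on its axis or middle, underneath.
- screw_jar: Bystander: glass jar with a dark lid, 68 across, 80 high mm. Origin: on its axis or middle, underneath.
- screwdriver: Bystander: red-handled screwdriver lying on the bench along its x axis, handle to -x, about 200 long and 26 thick mm. Origin: underneath, near the middle of its length.
Things that resemble listed ones, but are neither listed nor needed, are in the scene too. What is meant by the plank is not purple, and is the larger of those in its own colour.

How it is judged:
By the outcome, as a careful person would: the job done as asked, in the order asked, and still so for the second after the job is handed in, with the robot touching nothing.
It also fails if it takes over 56 s, if anything falls off the work surface, if the arm or the gripper's body presses on something with over 40 N, if the wrist force passes 120 N, or if a joint passes its speed limit or range.

## Working session

There is one attempt and no reset: what is moved stays moved. The work goes in short steps, Python scripts to look and compute and a tool call to move; the robot and the scene stay as the last step left them, time stands still between calls to the robot, and variables do not carry over. Pictures are saved under pics/ and viewed, at most 10 in all, crops included, and the job is handed in when it is done.

Besides the shell and the picture viewer there is one more tool, called after "Request:" as name([rows], argument=value, ...), one row to a line, values as JSON. jog_arm: Moves the arm, as the interface text tells. Its arguments: {"type":"object","properties":{"plan":{"type":"array","items":{"type":"array","items":{"type":"number"}}},"force":{"type":"number"}},"required":["plan"]}

```bash
mkdir -p pics
cat > h.py <<'E'
import numpy as np, cv2
from plant import arm
def shot(cam,name):
    im=arm.camera(cam); cv2.imwrite(f'pics/{name}.png',cv2.cvtColor(im,cv2.COLOR_RGB2BGR)); return im
def proj(cam,px,z,T=None):
    "pixels (col,row) -> world xy at height z"
    c=arm.get_calibration(cam); W=np.array(c['world_from_camera']) if T is None else T
    K=np.array([[c['fx'],0,c['cx']],[0,c['fy'],c['cy']],[0,0,1.]])
    p=cv2.undistortPoints(np.array(px,float).reshape(-1,1,2),K,np.array([c['k1'],0,0,0.])).reshape(-1,2)
    d=np.c_[p,np.ones(len(p))]@W[:3,:3].T; o=W[:3,3]
    return o[:2]+d[:,:2]*((z-o[2])/d[:,2])[:,None]
E
python3 - <<'E'
from h import *
shot('top','t0')
for n in ['plank','fence','red_stop','blue_stop','offcut','tape_measure','glue','paint_tin','screw_jar','screwdriver']:
    for r in arm.regions_of('top',n)[:3]: print(n,round(r['score'],2),np.round(r['extent']), proj('top',[r['extent'][:2]],15).round())
for k in range(1): shot('side','s0')
s=arm.read_state(); print(s['t'],s['tcp_pos'],s['orientation'])
E
```

```text
plank 0.7 [309. 208.  56.  39.] [[523.  35.]]
plank 0.61 [263. 275.  47.  56.] [[308. 186.]]
plank 0.6 [370. 242.  39.  30.] [[ 409. -161.]]
red_stop 0.62 [363. 160.   9.  33.] [[ 680. -144.]]
blue_stop 0.82 [240. 173.  10.  31.] [[643. 262.]]
blue_stop 0.53 [411. 222.  25.  14.] [[ 471. -296.]]
offcut 0.84 [412. 224.  27.  17.] [[ 466. -298.]]
tape_measure 0.54 [232. 228.  28.  17.] [[462. 289.]]
tape_measure 0.36 [411. 222.  26.  18.] [[ 471. -296.]]
glue 0.76 [455. 176.  30.  28.] [[ 620. -444.]]
paint_tin 0.76 [185. 189.  37.  34.] [[594. 447.]]
paint_tin 0.75 [300. 158. 157.  30.] [[689.  62.]]
screw_jar 0.9 [475. 247.  28.  21.] [[ 388. -497.]]
screwdriver 0.72 [242. 174.   8.  31.] [[639. 256.]]
screwdriver 0.61 [192. 278.  20.  27.] [[300. 422.]]
0.6 [169.2599795  549.52537147 213.97063908] [1.48832462e-01 9.88862426e-01 2.77891875e-05 5.79762267e-06]
```

View pics/t0.png

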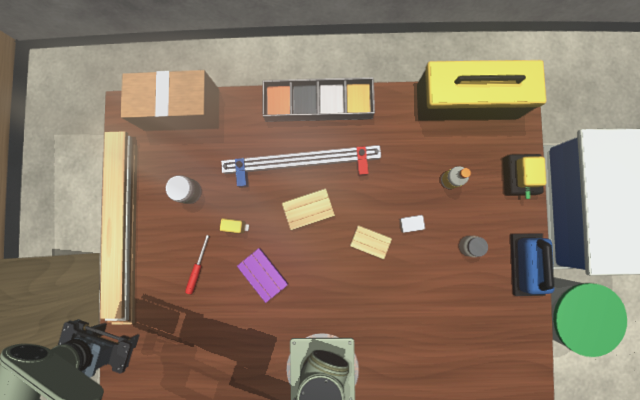

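View pics/s0.png

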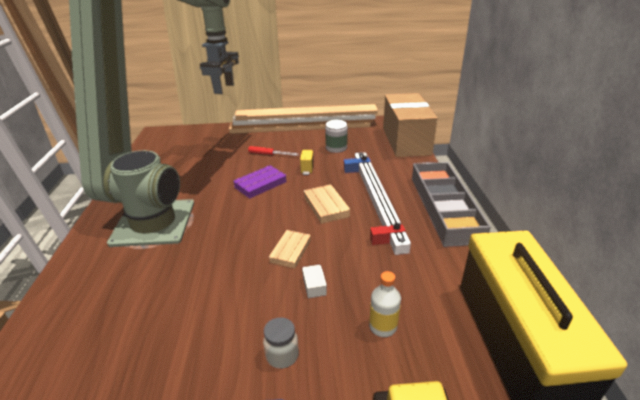

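The top view shows the pine plank at about (309,208). The smaller pine look-alike is at (370,242) and the purple one at (263,275). The fence runs from (222,166) to (380,152), with the red stop on the right at (363,160) and the blue stop on the left at (240,173).

Run:
```python
from h import *
arm.camera('top')
r=arm.regions_of('top','plank')[0]
c=cv2.findContours(r['region'].astype(np.uint8),cv2.RETR_EXTERNAL,cv2.CHAIN_APPROX_NONE)[0]
c=max(c,key=cv2.contourArea).reshape(-1,2)
w=proj('top',c,28).astype(np.float32); print('plank',cv2.minAreaRect(w))
for n in ['fence','red_stop','blue_stop','plank']:
    for q in arm.landmark_of('top',n)[:3]: print(n,q['score'],proj('top',[q['pixel'][::-1]],0).round())
print('fence top ends front', proj('top',[[222,171],[380,157]],34))
c=arm.get_calibration('wrist'); print(c)
```

```text
plank ((410.1494140625, -160.908447265625), (112.9600830078125, 70.10494995117188), 67.95171356201172)
fence 0.88 [[660.  66.]]
red_stop 0.63 [[ 685. -138.]]
blue_stop 0.66 [[655. 254.]]
blue_stop 0.38 [[ 609. -431.]]
plank 0.97 [[303. 187.]]
plank 0.95 [[525.  48.]]
plank 0.95 [[ 412. -151.]]
fence top ends front [[ 647.6234939   317.25201721]
 [ 682.94857733 -197.6694316 ]]
{'fx': 326.54372376332583, 'fy': 326.54372376332583, 'cx': 325.55981845782554, 'cy': 201.62237518247494, 'k1': -0.05099286771405252, 'T_tool_cam': array([[-5.56955030e-04, -9.71739830e-01, -2.36053790e-01,
         6.61480292e+01],
       [ 9.99999802e-01, -6.10115663e-04,  1.52163500e-04,
         6.80562361e-01],
       [-2.91883448e-04, -2.36053658e-01,  9.71739978e-01,
        -1.70255054e+02],
       [ 0.00000000e+00,  0.00000000e+00,  0.00000000e+00,
         1.00000000e+00]])}
```

Request:
jog_arm([
  [-0.035,-0.033,0,-0.07,0.09],
  [-0.07,-0.066,0,-0.15,0.09],
  [-0.105,-0.1,0,-0.22,0.09],
  [-0.14,-0.133,0,-0.3,0.09],
  [-0.17,-0.166,0,-0.37,0.09],
])

```text
t: 1.4
tcp_pos: [283.7, 339.1, 214.1]
orientation: [-0.037, 0.999, 0.0, 0.0]
wrist_force: [1.2, 0.9, 0.3]
finger_gap: 90.4
finger_force: 0.0
```

Request:
jog_arm([
  [-0.02,-0.045,0,0,0.09],
  [-0.04,-0.09,0,0,0.09],
  [-0.06,-0.135,0,0,0.09],
  [-0.08,-0.18,0,0,0.09],
  [-0.1,-0.225,0,0,0.09],
])

```text
t: 1.9
tcp_pos: [399.2, 121.7, 214.3]
orientation: [-0.036, 0.999, 0.0, 0.001]
wrist_force: [1.4, 0.3, 0.4]
finger_gap: 90.1
finger_force: 0.0
```

Request:
jog_arm([
  [-0.02,-0.03,0,0,0.09],
  [-0.04,-0.06,0,0,0.09],
  [-0.055,-0.08,0,0,0.09],
  [-0.055,-0.08,0,0,0.09],
  [-0.055,-0.08,0,0,0.09],
])

```text
t: 2.4
tcp_pos: [458.9, 47.6, 213.8]
orientation: [-0.035, 0.999, 0.0, -0.0]
wrist_force: [0.0, 0.3, 0.9]
finger_gap: 89.9
finger_force: 0.0
```

```bash
cat >> h.py <<'E'
from scipy.spatial.transform import Rotation as R
def wT():
    s=arm.read_state(); T=np.eye(4); T[:3,:3]=R.from_quat(s['orientation']).as_matrix(); T[:3,3]=s['tcp_pos']
    return T@np.array(arm.get_calibration('wrist')['T_tool_cam']), s
E
python3 - <<'E'
from h import *
T,s=wT(); print(s['t'],s['tcp_pos'],s['orientation'])
shot('wrist','w0')
for q in arm.regions_of('wrist','plank')[:3]:
    c=max(cv2.findContours(q['region'].astype(np.uint8),cv2.RETR_EXTERNAL,cv2.CHAIN_APPROX_NONE)[0],key=cv2.contourArea).reshape(-1,2)
    r=cv2.minAreaRect(proj('wrist',c,28,T).astype(np.float32)); print('plank',q['score'],q['extent'],r)
    print(cv2.boxPoints(r).round())
for n in ['fence','red_stop','blue_stop']:
    for q in arm.landmark_of('wrist',n)[:2]: print(n,q['score'],q['pixel'],proj('wrist',[q['pixel'][::-1]],0,T).round())
E
```

```text
2.4 [458.85257058  47.63423049 213.76323621] [-3.49897708e-02  9.99387530e-01  2.91759118e-04 -4.43472156e-04]
plank 0.74 [313.0, 218.6, 142.0, 72.5] ((512.4083862304688, 36.50769805908203), (88.98828125, 150.34779357910156), 16.72012710571289)
[[448.  96.]
 [491. -48.]
 [577. -23.]
 [533. 121.]]
plank 0.57 [466.8, 68.4, 143.1, 136.4] ((311.8852844238281, 186.15750122070312), (149.77212524414062, 100.16107940673828), 38.469112396240234)
[[222. 179.]
 [284. 100.]
 [402. 194.]
 [339. 272.]]
blue_stop 0.22 [200.4, 515.1] [[468. 283.]]
```

View pics/w0.png

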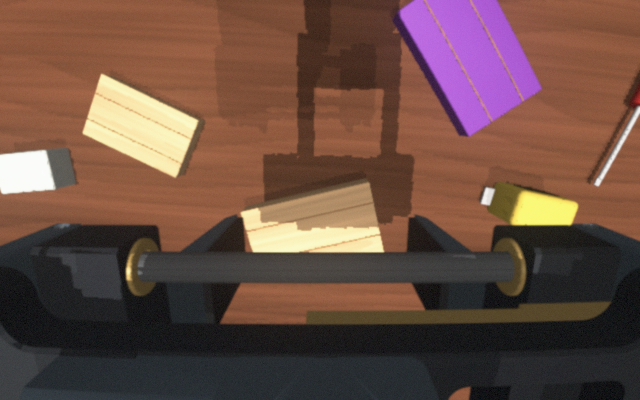

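The wrist view shows the plank at about (313,218), with the fence hidden behind the gripper. I'll get the fence line from the top image instead.

Run:
```python
from h import *
im=shot('top','t1')
cv2.imwrite('pics/t1c.png',cv2.resize(cv2.cvtColor(im,cv2.COLOR_RGB2BGR)[130:255,215:395],None,fx=4.4,fy=4.4,interpolation=cv2.INTER_CUBIC))
hsv=cv2.cvtColor(im,cv2.COLOR_RGB2HSV)
m=((hsv[...,1]<60)&(hsv[...,2]>110)).astype(np.uint8); m[:140]=0;m[180:]=0;m[:,:218]=0;m[:,385:]=0
ys,xs=np.nonzero(m); 
fr=np.array([[x,ys[xs==x].max()+.5] for x in np.unique(xs) if 248<x<355]); bk=np.array([[x,ys[xs==x].min()-.5] for x in np.unique(xs) if 225<x<378])
for n,e in (('front',fr),('back',bk)):
    w=proj('top',e,34); p=np.polyfit(w[:,1],w[:,0],1); k=abs(w[:,0]-np.polyval(p,w[:,1]))<5; p=np.polyfit(w[k,1],w[k,0],1)
    print(n,k.sum(),len(k),'slope',p,'x at y=60',np.polyval(p,60), w[:,1].min(),w[:,1].max())
hh=hsv
for n,mm in (('red',((hh[...,0]<6)|(hh[...,0]>174))&(hh[...,1]>170)),('blue',(hh[...,0]>105)&(hh[...,0]<125)&(hh[...,1]>120))):
    mm=mm.astype(np.uint8);mm[:140]=0;mm[192:]=0;mm[:,:225]=0;mm[:,380:]=0
    y,x=np.nonzero(mm); r=cv2.minAreaRect(proj('top',np.c_[x,y],40).astype(np.float32)); print(n,r,cv2.boxPoints(r).round())
```

```text
front 106 106 slope [-7.85001072e-02  6.62717069e+02] x at y=60 658.007062804324 -113.64159562820242 228.00613449907974
back 143 144 slope [-7.54010860e-02  7.09643389e+02] x at y=60 705.1193234091701 -189.10816305090248 304.1990934443914Traceback (most recent call last):
  File "<stdin>", line 14, in <module>
  File "h.py", line 9, in proj
    p=cv2.undistortPoints(np.array(px,float).reshape(-1,1,2),K,np.array([c['k1'],0,0,0.])).reshape(-1,2)
      ~~~~~~~~~~~~~~~~~~~^^^^^^^^^^^^^^^^^^^^^^^^^^^^^^^^^^^^^^^^^^^^^^^^^^^^^^^^^^^^^^^^^
cv2.error: OpenCV(4.12.0) /io/opencv/modules/calib3d/src/undistort.dispatch.cpp:347: error: (-215:Assertion failed) CV_IS_MAT(_src) && CV_IS_MAT(_dst) && (_src->rows == 1 || _src->cols == 1) && (_dst->rows == 1 || _dst->cols == 1) && _src->cols + _src->rows - 1 == _dst->rows + _dst->cols - 1 && (CV_MAT_TYPE(_src->type) == CV_32FC2 || CV_MAT_TYPE(_src->type) == CV_64FC2) && (CV_MAT_TYPE(_dst->type) == CV_32FC2 || CV_MAT_TYPE(_dst->type) == CV_64FC2) in function 'cvUndistortPointsInternal'
```

View pics/t1c.png

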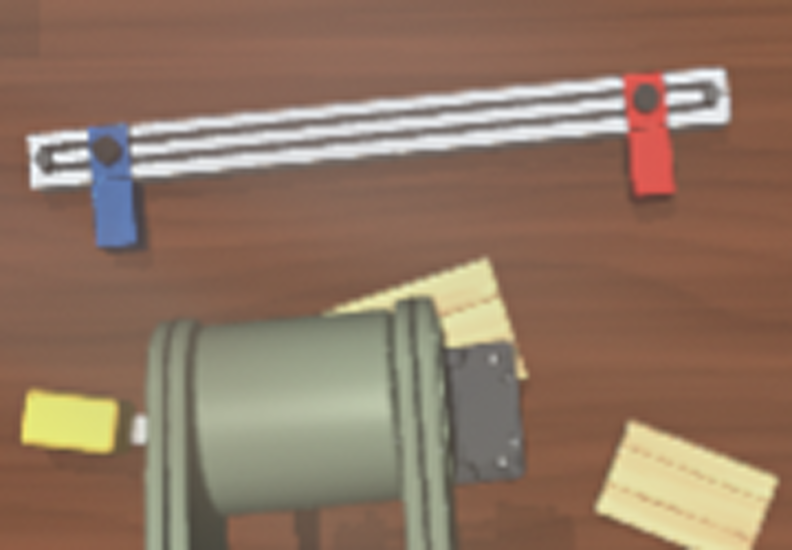

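Request:
jog_arm([
  [0.045,-0.011,0,-0.007,0.09],
  [0.045,-0.011,0.05,-0.007,0.09],
  [0.045,-0.011,0.1,-0.007,0.09],
  [0.045,-0.011,0.15,-0.007,0.09],
  [0.045,-0.011,0.19,-0.007,0.09],
])

```text
t: 3.2
tcp_pos: [414.0, 33.9, 22.3]
orientation: [-0.04, 0.999, 0.0, -0.0]
wrist_force: [0.1, -0.1, -0.5]
finger_gap: 89.9
finger_force: 0.0
```

Request:
jog_arm([
  [0,0,0.01,0,0.09],
  [0,0,0.014,0,0.09],
  [0,0,0.014,0,0.09],
])

```text
t: 3.5
tcp_pos: [416.2, 33.7, 10.9]
orientation: [-0.039, 0.999, 0.0, 0.001]
wrist_force: [-0.4, -0.2, 0.3]
finger_gap: 90.1
finger_force: 0.0
```

Run:
```python
from h import *
print(proj('top',[[358.2,174.3],[367.8,174.3],[358.2,159.5]],40).round(),arm.get_calibration('top')['world_from_camera'][:3,3])
s=arm.read_state(); print(s['tcp_pos'],s['orientation'],s['joints'].round(2) if hasattr(s['joints'],'round') else s['joints'])
```

```text
[[ 627. -126.]
 [ 626. -156.]
 [ 675. -127.]] [ 438.91606618  -35.5705818  1204.58772593]
[416.24833507  33.73794517  10.87674053] [-3.92699864e-02  9.99228101e-01  7.11414616e-05  1.03180237e-03] [ 0.05  0.33  2.18  0.    0.62 -1.6 ]
```

Request:
jog_arm([
  [-0.01,0,0,0,0.09],
  [-0.02,0,0,0,0.09],
  [-0.03,0,0,0,0.09],
  [-0.038,0,0,0,0.09],
  [-0.046,0,0,0,0.09],
])

```text
t: 4.0
tcp_pos: [461.4, 37.2, 10.1]
orientation: [-0.039, 0.999, 0.0, -0.0]
wrist_force: [-2.2, 0.6, -0.2]
finger_gap: 89.8
finger_force: 0.8
```

Request:
jog_arm([
  [-0.008,0,0,0,0.09],
  [-0.016,0,0,0,0.09],
  [-0.024,0,0,0,0.09],
  [-0.032,0,0,0,0.09],
  [-0.04,0,0,0,0.09],
])

```text
t: 4.5
tcp_pos: [502.0, 40.2, 9.8]
orientation: [-0.039, 0.999, 0.0, 0.001]
wrist_force: [-0.7, -0.8, -0.7]
finger_gap: 89.8
finger_force: 0.6
```

Run:
```python
from h import *
im=shot('side','s1')
cv2.imwrite('pics/s1c.png',cv2.resize(cv2.cvtColor(im,cv2.COLOR_RGB2BGR)[120:270,230:430],None,fx=4,fy=4,interpolation=cv2.INTER_CUBIC))
```

```text
(no output)
```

View pics/s1c.png

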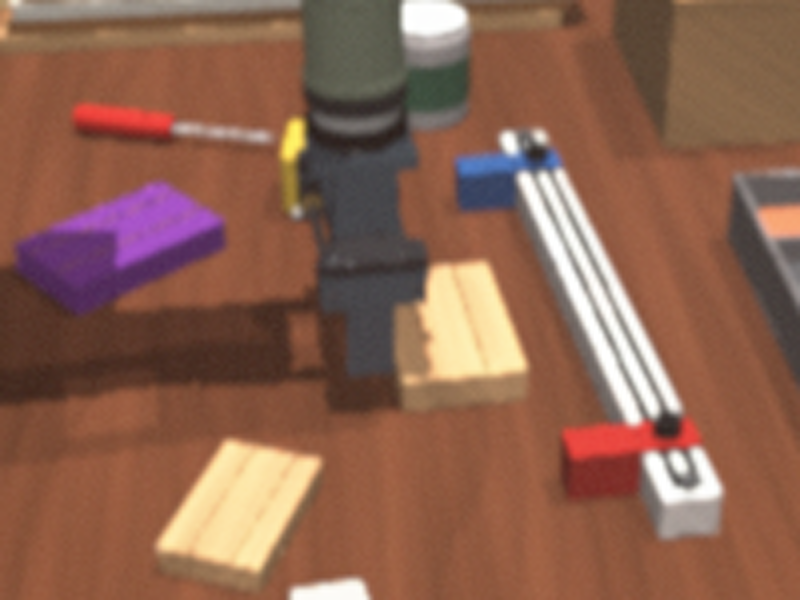

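The side crop shows the plank at about (460,330), with the fingers behind it and nearly square. There's still a clear gap to the fence.

Request:
jog_arm([
  [-0.007,0,0,0,0.09],
  [-0.014,0,0,0,0.09],
  [-0.021,0,0,0,0.09],
  [-0.028,0,0,0,0.09],
  [-0.034,0,0,0,0.09],
])

```text
t: 5.05
tcp_pos: [535.5, 42.9, 9.9]
orientation: [-0.039, 0.999, 0.0, 0.0]
wrist_force: [-2.1, 0.4, 0.5]
finger_gap: 89.9
finger_force: 1.2
```

Request:
jog_arm([
  [-0.003,0,0,0,0.09],
  [-0.006,0,0,0,0.09],
  [-0.009,0,0,0,0.09],
  [-0.012,0,0,0,0.09],
  [-0.015,0,0,0,0.09],
])

```text
t: 5.55
tcp_pos: [550.0, 44.1, 9.9]
orientation: [-0.039, 0.999, 0.0, 0.0]
wrist_force: [-2.9, -0.0, -0.3]
finger_gap: 90.1
finger_force: 1.2
```

Request:
jog_arm([
  [-0.002,0,0,0,0.09],
  [-0.004,0,0,0,0.09],
  [-0.006,0,0,0,0.09],
  [-0.008,0,0,0,0.09],
])

```text
t: 5.95
tcp_pos: [554.3, 44.5, 9.9]
orientation: [-0.039, 0.999, -0.0, -0.004]
wrist_force: [-12.8, -1.2, 11.6]
finger_gap: 90.0
finger_force: 6.2
```

Run:
```python
from h import *
s=arm.read_state(); print(s['wrist_force'],s['wrist_torque'],s['tcp_pos'])
a=cv2.cvtColor(shot('side','s2'),cv2.COLOR_RGB2BGR)[120:270,260:430]; cv2.imwrite('pics/s2c.png',cv2.resize(a,None,fx=4,fy=4,interpolation=cv2.INTER_CUBIC))
```

```text
[-12.77773919  -1.2191661   11.61665227] [-0.21798802  2.01969822 -0.13129794] [554.27357141  44.46892632   9.93680846]
```

View pics/s2c.png

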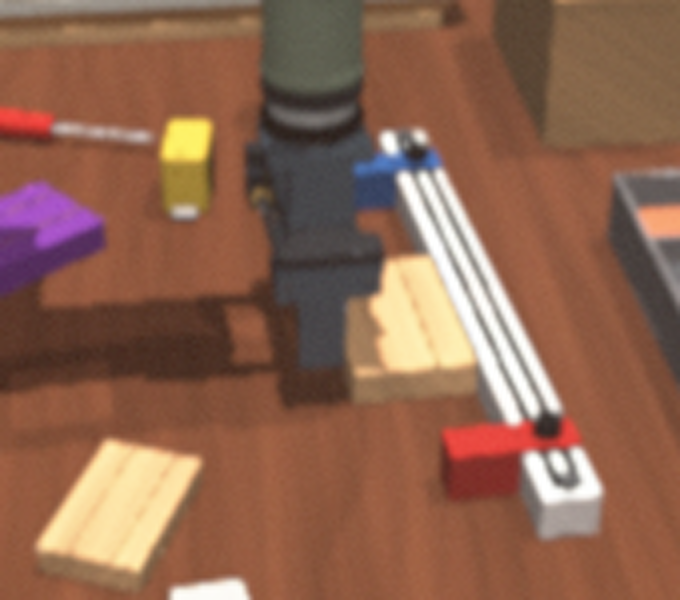

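Request:
jog_arm([
  [-0.002,0,0,0,0.09],
  [-0.003,0,0,0,0.09],
  [-0.003,0,0,0,0.09],
])

```text
t: 6.3
tcp_pos: [554.2, 44.5, 9.9]
orientation: [-0.039, 0.999, -0.0, -0.007]
wrist_force: [-16.3, -0.8, 13.6]
finger_gap: 90.2
finger_force: 7.8
```

Request:
jog_arm([
  [0.01,0,0,0,0.09],
  [0.03,0,0,0,0.09],
  [0.05,0,0,0,0.09],
  [0.06,0,-0.05,0,0.09],
  [0.06,0,-0.1,0,0.09],
])

```text
t: 6.8
tcp_pos: [499.1, 40.1, 108.9]
orientation: [-0.039, 0.999, 0.0, -0.001]
wrist_force: [0.8, 0.2, -0.1]
finger_gap: 90.0
finger_force: 0.0
```

Request:
jog_arm([
  [0.04,0.04,0,0,0.09],
  [0.06,0.08,0,0,0.09],
  [0.06,0.12,0,0,0.09],
  [0.06,0.16,0,0,0.09],
  [0.06,0.16,0,0,0.09],
])

```text
t: 7.3
tcp_pos: [429.7, 199.4, 109.8]
orientation: [-0.042, 0.999, 0.002, 0.002]
wrist_force: [-0.2, -0.1, 0.3]
finger_gap: 89.8
finger_force: 0.0
```

Run:
```python
from h import *
im=shot('top','t2')
cv2.imwrite('pics/t2c.png',cv2.resize(cv2.cvtColor(im,cv2.COLOR_RGB2BGR)[130:230,225:385],None,fx=5,fy=5,interpolation=cv2.INTER_CUBIC))
for q in arm.regions_of('top','plank')[:3]:
    c=max(cv2.findContours(q['region'].astype(np.uint8),cv2.RETR_EXTERNAL,cv2.CHAIN_APPROX_NONE)[0],key=cv2.contourArea).reshape(-1,2)
    r=cv2.minAreaRect(proj('top',c,28).astype(np.float32)); print(q['score'],r)
s=arm.read_state();print(s['t'],s['tcp_pos'])
```

```text
0.91 ((617.3939208984375, 35.62862014770508), (95.51154327392578, 151.1454620361328), 2.8148550987243652)
0.83 ((408.4942321777344, -161.63284301757812), (114.9770278930664, 74.45410919189453), 67.69026947021484)
0.82 ((311.1524658203125, 178.35617065429688), (141.14244079589844, 83.90267944335938), 36.61227035522461)
7.4 [429.07399709 195.82396045 109.1694973 ]
```

View pics/t2c.png

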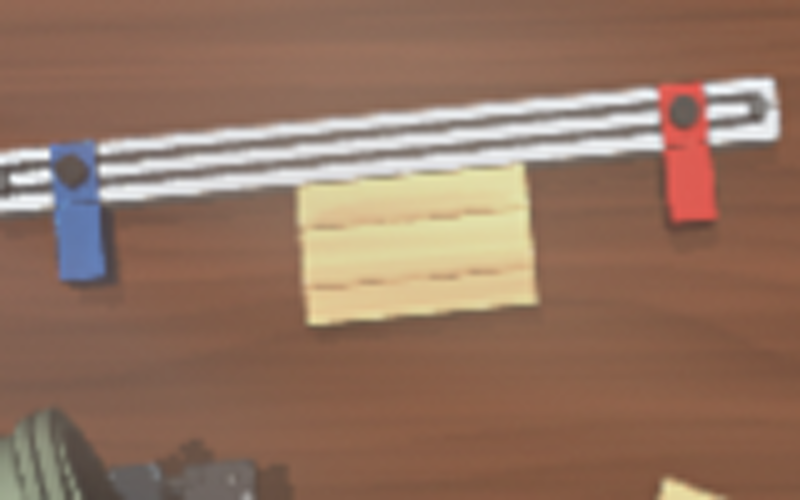

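The top crop shows the plank's edge lying along the whole fence face from (300,185) to (525,165). It's still well short of the red stop at (690,185). Next I'll turn the tool 90° and go to the plank's blue-side end.

Request:
jog_arm([
  [-0.02,-0.006,0,0.14,0.06],
  [-0.04,-0.012,0,0.28,0.04],
  [-0.06,-0.018,0,0.42,0.04],
  [-0.08,-0.024,0,0.56,0.04],
  [-0.1,-0.03,0,0.7,0.04],
])

```text
t: 7.9
tcp_pos: [531.9, 171.0, 108.9]
orientation: [0.31, 0.951, 0.0, 0.0]
wrist_force: [-0.1, 1.1, 0.4]
finger_gap: 53.2
finger_force: 0.0
```

Request:
jog_arm([
  [0,0,0,0.14,0.04],
  [0,0,0,0.28,0.04],
  [0,0,0,0.42,0.04],
  [0,0,0,0.56,0.04],
  [0,0,0,0.7,0.04],
])

```text
t: 8.4
tcp_pos: [531.2, 171.1, 108.9]
orientation: [0.617, 0.787, 0.0, 0.0]
wrist_force: [-0.3, -0.2, -0.2]
finger_gap: 40.0
finger_force: 0.0
```

Request:
jog_arm([
  [0,0,0,0.14,0.04],
  [0,0,0,0.17,0.04],
  [0,0,0,0.17,0.04],
])

```text
t: 8.7
tcp_pos: [530.9, 171.8, 109.0]
orientation: [0.678, 0.735, 0.0, 0.0]
wrist_force: [0.4, 0.6, 0.6]
finger_gap: 40.0
finger_force: 0.0
```

Run:
```python
from h import *
s=arm.read_state();M=R.from_quat(s['orientation']).as_matrix();print(s['tcp_pos'],M.round(3),np.array(s['joints']).round(2))
print('shift to start',M.T@(np.array([605,150,10])-s['tcp_pos']), 'spin', np.arctan2(M[1,1],M[0,1])-.077)
```

```text
[530.90985985 171.79933188 108.96078727] [[-0.079  0.997  0.   ]
 [ 0.997  0.079 -0.   ]
 [-0.     0.    -1.   ]] [ 0.29  0.38  1.76 -0.    1.    0.21]
shift to start [-27.60173526  72.08370823  98.99434516] spin 0.002462719343498329
```

Request:
jog_arm([
  [-0.013,0.036,0,0,0.04],
  [-0.027,0.072,0,0,0.04],
  [-0.027,0.072,0.04,0,0.04],
  [-0.027,0.072,0.08,0,0.04],
  [-0.027,0.072,0.099,0,0.04],
])

```text
t: 9.2
tcp_pos: [602.6, 150.3, 6.4]
orientation: [0.678, 0.735, -0.002, -0.002]
wrist_force: [-1.0, 0.6, 0.0]
finger_gap: 40.1
finger_force: 0.0
```

Request:
jog_arm([
  [-0.006,0,0,0,0.04],
  [-0.012,0,0,0,0.04],
  [-0.018,0,0,0,0.04],
  [-0.024,0,0,0,0.04],
  [-0.03,0,0,0,0.04],
])

```text
t: 9.7
tcp_pos: [608.0, 122.2, 11.8]
orientation: [0.679, 0.734, 0.002, 0.0]
wrist_force: [-1.4, 4.8, 4.3]
finger_gap: 40.1
finger_force: 2.5
```

Request:
jog_arm([
  [-0.008,0,0,0,0.04],
  [-0.016,0,0,0,0.04],
  [-0.024,0,0,0,0.04],
  [-0.032,0,0,0,0.04],
  [-0.04,0,0,0,0.04],
])

```text
t: 10.2
tcp_pos: [610.1, 81.3, 10.1]
orientation: [0.679, 0.734, 0.0, 0.0]
wrist_force: [-0.9, 3.9, 2.9]
finger_gap: 40.0
finger_force: 2.0
```

Request:
jog_arm([
  [-0.006,0,0,0,0.04],
  [-0.012,0,0,0,0.04],
  [-0.018,0,0,0,0.04],
  [-0.024,0,0,0,0.04],
  [-0.028,0,0,0,0.04],
])

```text
t: 10.7
tcp_pos: [612.1, 53.4, 9.9]
orientation: [0.679, 0.734, -0.0, -0.0]
wrist_force: [-1.0, 3.8, 2.5]
finger_gap: 40.0
finger_force: 1.9
```

Request:
jog_arm([
  [-0.002,0,0,0,0.04],
  [-0.004,0,0,0,0.04],
  [-0.006,0,0,0,0.04],
  [-0.008,0,0,0,0.04],
  [-0.01,0,0,0,0.04],
])

```text
t: 11.2
tcp_pos: [612.9, 43.9, 9.9]
orientation: [0.679, 0.735, -0.0, -0.0]
wrist_force: [0.3, 2.9, 2.4]
finger_gap: 39.9
finger_force: 1.7
```

Request:
jog_arm([
  [-0.002,0,0,0,0.04],
  [-0.004,0,0,0,0.04],
  [-0.006,0,0,0,0.04],
])

```text
t: 11.5
tcp_pos: [613.3, 39.1, 9.9]
orientation: [0.679, 0.734, 0.001, -0.001]
wrist_force: [-0.6, 11.4, 3.4]
finger_gap: 39.8
finger_force: 6.1
```

Run:
```python
from h import *
s=arm.read_state(); print(s['wrist_force'],s['tcp_pos'])
a=cv2.cvtColor(shot('side','s3'),cv2.COLOR_RGB2BGR)[150:270,290:430]; cv2.imwrite('pics/s3c.png',cv2.resize(a,None,fx=5,fy=5,interpolation=cv2.INTER_CUBIC))
```

```text
[-0.62561277 11.4137949   3.43307418] [613.32306504  39.10698506   9.94585834]
```

View pics/s3c.png

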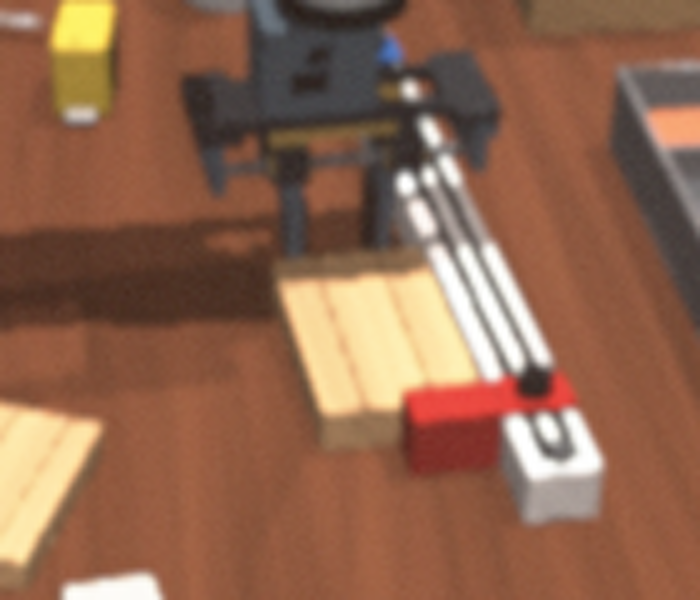

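The side crop shows the plank end meeting the red stop at about (405,430), with 11 N of reaction force. I'll press slightly more, then back off and check.

Request:
jog_arm([
  [-0.002,0,0,0,0.04],
  [-0.002,0,0,0,0.04],
])

```text
t: 11.75
tcp_pos: [613.3, 39.1, 10.0]
orientation: [0.679, 0.734, 0.002, -0.002]
wrist_force: [-0.6, 13.4, 1.5]
finger_gap: 40.2
finger_force: 6.9
```

Request:
jog_arm([
  [0.01,0,0,0,0.04],
  [0.03,0,0,0,0.04],
  [0.04,0,-0.04,0,0.04],
  [0.04,0,-0.09,0,0.04],
  [0.04,-0.04,-0.1,0,0.04],
])

```text
t: 12.25
tcp_pos: [578.4, 73.0, 115.5]
orientation: [0.678, 0.735, 0.006, 0.006]
wrist_force: [0.1, -0.3, 0.2]
finger_gap: 39.8
finger_force: 0.0
```

Request:
jog_arm([
  [0.02,-0.04,0,-0.14,0.06],
  [0.04,-0.08,0,-0.28,0.09],
  [0.06,-0.12,0,-0.42,0.09],
  [0.06,-0.16,0,-0.56,0.09],
  [0.06,-0.16,0,-0.7,0.09],
])

```text
t: 12.75
tcp_pos: [399.7, 118.4, 109.0]
orientation: [0.382, 0.924, -0.003, -0.002]
wrist_force: [1.2, -0.4, -0.3]
finger_gap: 77.0
finger_force: 0.0
```

Run:
```python
from h import *
im=shot('top','t3')
cv2.imwrite('pics/t3c.png',cv2.resize(cv2.cvtColor(im,cv2.COLOR_RGB2BGR)[140:220,300:400],None,fx=7,fy=7,interpolation=cv2.INTER_CUBIC))
for q in arm.regions_of('top','plank')[:3]:
    c=max(cv2.findContours(q['region'].astype(np.uint8),cv2.RETR_EXTERNAL,cv2.CHAIN_APPROX_NONE)[0],key=cv2.contourArea).reshape(-1,2)
    r=cv2.minAreaRect(proj('top',c,28).astype(np.float32)); print(q['score'],r)
s=arm.read_state();print(s['t'],s['tcp_pos'],s['orientation'])
```

```text
0.95 ((288.0718688964844, 178.09388732910156), (101.74269104003906, 80.07844543457031), 38.302616119384766)
0.9 ((622.2216796875, -53.498695373535156), (94.2906723022461, 149.69932556152344), 4.460195541381836)
0.66 ((409.2642517089844, -160.85850524902344), (112.6519775390625, 71.10746765136719), 66.94822692871094)
12.85 [405.45091746 119.33929862 109.99721064] [ 3.85245602e-01  9.22813832e-01 -5.20678353e-04  4.32896553e-04]
```

View pics/t3c.png

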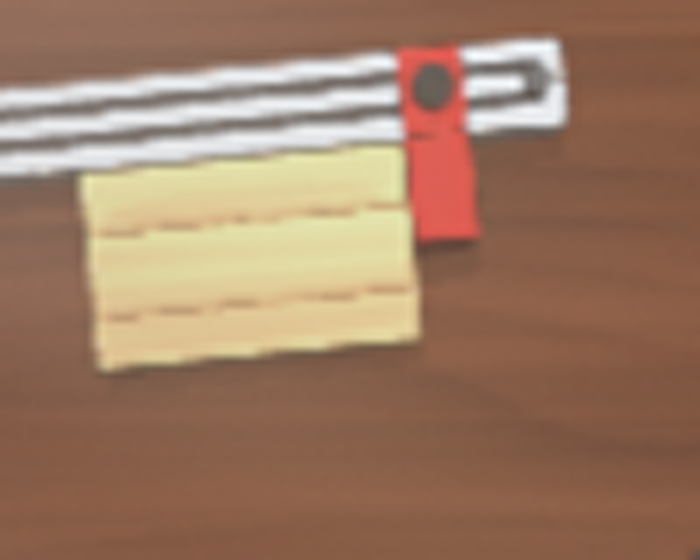

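The top crop shows the plank in the corner, with its end on the red stop at about (408,190) and its edge along the fence. The measured yaw and offset are within noise of flush. There's plenty of time, so I'll press it once more against the fence with two fingers.

Run:
```python
from h import *
s=arm.read_state();M=R.from_quat(s['orientation']).as_matrix()
print('shift',M.T@(np.array([532,-50,110])-s['tcp_pos']),'spin',np.arctan2(M[1,1],M[0,1])-np.pi/2-.078)
```

```text
shift [-209.38922499  -29.09552634    0.26676366] spin -0.8689484720025383
```

Request:
jog_arm([
  [-0.042,-0.006,0,-0.14,0.09],
  [-0.084,-0.012,0,-0.28,0.09],
  [-0.126,-0.018,0,-0.42,0.09],
  [-0.168,-0.024,0,-0.56,0.09],
  [-0.209,-0.029,0,-0.7,0.09],
])

```text
t: 13.35
tcp_pos: [534.4, -51.9, 109.7]
orientation: [0.045, 0.999, -0.001, 0.0]
wrist_force: [0.6, -0.3, 0.3]
finger_gap: 90.0
finger_force: 0.0
```

Request:
jog_arm([
  [0,0,0,-0.14,0.09],
  [0,0,0,-0.169,0.09],
  [0,0,0,-0.169,0.09],
])

```text
t: 13.65
tcp_pos: [532.5, -49.5, 109.5]
orientation: [-0.037, 0.999, -0.0, -0.001]
wrist_force: [-0.0, -0.1, -0.8]
finger_gap: 90.4
finger_force: 0.0
```

Run:
```python
from h import *
s=arm.read_state();M=R.from_quat(s['orientation']).as_matrix()
print(s['tcp_pos'],'shift',M.T@(np.array([535,-50,10])-s['tcp_pos']),'spin',np.arctan2(M[1,1],M[0,1])-np.pi/2-.078)
```

```text
[532.47699553 -49.50455825 109.45503796] shift [-2.58028647 -0.66869052 99.45255434] spin -0.004853972952985883
```

Request:
jog_arm([
  [0,0,0.04,-0.004,0.09],
  [0,0,0.08,-0.004,0.09],
  [0,0,0.099,-0.004,0.09],
  [-0.01,0,0.099,-0.004,0.09],
  [-0.018,0,0.099,-0.004,0.09],
])

```text
t: 14.15
tcp_pos: [551.9, -47.3, 11.6]
orientation: [-0.04, 0.999, -0.0, 0.001]
wrist_force: [0.2, -0.3, -0.1]
finger_gap: 89.9
finger_force: 0.0
```

Request:
jog_arm([
  [-0.003,0,0,0,0.09],
  [-0.006,0,0,0,0.09],
  [-0.009,0,0,0,0.09],
  [-0.012,0,0,0,0.09],
  [-0.013,0,0,0,0.09],
])

```text
t: 14.65
tcp_pos: [561.0, -46.8, 11.2]
orientation: [-0.04, 0.999, 0.0, -0.003]
wrist_force: [-6.9, -1.1, 4.9]
finger_gap: 89.9
finger_force: 3.6
```

Request:
jog_arm([
  [-0.003,0,0,0,0.09],
  [-0.003,0,0,0,0.09],
])

```text
t: 14.85
tcp_pos: [561.0, -46.7, 11.0]
orientation: [-0.04, 0.999, 0.0, -0.006]
wrist_force: [-11.9, -1.3, 11.3]
finger_gap: 89.9
finger_force: 5.9
```

Request:
jog_arm([
  [0.01,0,0,0,0.09],
  [0.04,0,0,0,0.09],
  [0.06,0,-0.04,0,0.09],
  [0.08,0,-0.09,0,0.09],
  [0.1,0.02,-0.12,0,0.09],
])

```text
t: 15.35
tcp_pos: [466.0, -35.8, 133.5]
orientation: [-0.039, 0.999, -0.001, 0.002]
wrist_force: [1.5, 0.1, 0.2]
finger_gap: 90.0
finger_force: 0.0
```

Request:
jog_arm([
  [0.02,0.045,0,0,0.09],
  [0.04,0.09,0,0,0.09],
  [0.04,0.13,0,0,0.09],
  [0.04,0.17,0,0,0.09],
  [0.04,0.17,0,0,0.09],
])

```text
t: 15.85
tcp_pos: [411.5, 135.3, 131.5]
orientation: [-0.043, 0.999, 0.001, 0.001]
wrist_force: [0.1, -0.2, 0.0]
finger_gap: 89.8
finger_force: 0.0
```

Run:
```python
from h import *
a=shot('top','t4')[140:220,300:400]; b=shot('side','s4')[160:260,320:425]
f=lambda i:cv2.resize(cv2.cvtColor(i,cv2.COLOR_RGB2BGR),(390,312 if i is a else 371),interpolation=cv2.INTER_CUBIC)
A,B=f(a),f(b); A=cv2.copyMakeBorder(A,0,B.shape[0]-A.shape[0],0,0,cv2.BORDER_CONSTANT)
cv2.imwrite('pics/c4.png',np.hstack([A,B]))
for q in arm.regions_of('top','plank')[:3]:
    c=max(cv2.findContours(q['region'].astype(np.uint8),cv2.RETR_EXTERNAL,cv2.CHAIN_APPROX_NONE)[0],key=cv2.contourArea).reshape(-1,2)
    r=cv2.minAreaRect(proj('top',c,28).astype(np.float32)); print(q['score'],r)
```

```text
0.98 ((623.1753540039062, -53.5234375), (94.10554504394531, 149.51121520996094), 4.223611354827881)
0.85 ((410.3360595703125, -161.34410095214844), (113.55267333984375, 71.0211410522461), 67.86865234375)
0.76 ((280.0286865234375, 199.39297485351562), (108.88369750976562, 77.84950256347656), 17.705060958862305)
```

View pics/c4.png

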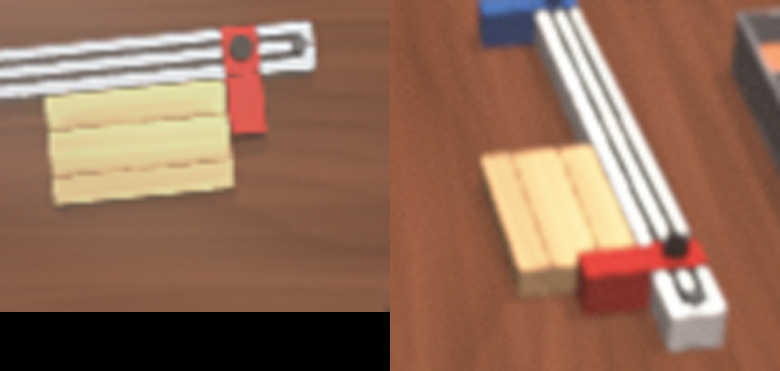

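Both views show the plank tight in the corner, against the fence and with its end on the red stop (top view about (228,110)). I'm handing in.

```bash
python3 -c "
from plant import arm
print(arm.hand_in())"
```

```text
the job is handed in; nothing more can be done
None
```

I pushed the plank square against the fence, then along it to butt against the red stop, and handed the job in at about 16 s of the 56 s allowed; the final top and side pictures show it flush with both.

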